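Check a tape measure against the set length on the measuring board

ROBOT

A 7-joint arm with a two-finger parallel gripper is mounted at the origin on the work surface. World frame = base frame: x ahead of the robot, y to its left, z up, the work surface at z = 0. Lengths are in m, angles in rad, forces in N, time in s.
With the tool pointing down it reaches from about 0.4 to 0.85 m from the base axis. Payload 10.4 kg.
Tool frame: the origin (TCP) lies at the very end of the fingers, on their centre line; the grasp point (between the pads) lies 19 mm behind it (manip.grip_point_offset is the distance from the TCP to the grasp point, in m); z points along the fingers, y is the line along which they close (so a half turn about z gives the same grasp; the last joint's range is limited). The gripper opens to 85 mm and grips with 20 to 120 N. Pads are 22 mm wide; open, the fingers measure 114 mm over their backs; the gripper's body (76 mm by 85 mm) begins 54 mm behind the grasp point. The pads swing forward as they close: fully open they stand 13 mm farther back than shut.
Start: joints at [-1.177, 0.332, -0.065, 1.46, 0.022, 1.35, -0.088], TCP at [0.253, 0.572, 0.231] pointing down, gripper open.
Joint ranges: [-2.6, 2.6], [-0.5, 2.12], [-1.47, 1.34], [0.16, 2.42], [-1.27, 4.41], [0.06, 2.06], [-2.6, 2.6]. Speed limits (rad/s): [2.22, 2.22, 2.79, 2.79, 3.14, 3.14, 3.14].

INTERFACE

Orientations are given as a unit quaternion [x, y, z, w].
In Python, from workcell import manip gives the robot as it stands. The module is installed in compiled form; this text tells all that it offers.
- The arm moves only by the tool step_arm, never from a script. Its argument "moves" is a list of rows, each a list of 7 numbers: the closure, from 0 (fully open) to 1 (shut), then the shift along the world's x, y, z in mm, then the turn, a rotation vector about the world's x, y, z in rad. In form: [[grip, tx, ty, tz, ax, ay, az], ...]. A call has 1 to 10 rows; each row is the pose to reach, as a shift and turn from the pose commanded when the call began; what a row does not reach only later rows make up. A row lasts 1/10 s, in which the tool goes at most 50 mm and 8.59 degrees, less where a joint would pass 70% of its speed; a pose out of reach is approached as far as the arm can. A call with a gripper value outside its range is refused whole. The fingers move at their own pace and stop on an object; "grip_force" is the grip in N (left out, the last holds). Time passes only in rows, so rows that repeat a pose let the fingers close. It gives the time, the measured TCP pose, the force, the opening and the grip force at its end, in the units of the state.
- manip.get_obs(): the state, without advancing time (a new reading comes with each control period).
- manip.camera(name): name is "scene" or "top"; returns a dict with "image" (384x512x3 uint8, blue, green, red), "K" (3x3 intrinsics, pixels), "rvec" (rotation vector, rad) and "tvec" (3), from world to camera coordinates, as OpenCV has them. Camera axes: x right, y down, z forward; pixel columns grow to the right and rows downward; lengths in m; the calibration is good to about 2 mm. A picture is of the moment at which its call begins. There is no depth.
- manip.hand_in(): hands the job in; it is judged then, once.
The state is a dict: "clock": time; "joint_pos": joint angles; "joint_velocities": joint speeds; "tau": joint torques, N m; "position": TCP position; "ee_rot": TCP orientation; "ft_force": force on the tool from outside, world axes, zero at the start; "torque": the same for the moment, N m; "grip_width": opening from 0.0 (shut) to 1.0 (fully open); "grasp_force": force on a finger pad.
Only numpy, scipy, OpenCV 4.12 (cv2) and the standard library are available. Lean on these libraries where they do the work, as an engineer would, in place of code of your own. Each camera call takes 0.05 s, during which the arm holds its last target. There are 200 camera calls.

TASK

Stand the tape measure gently in the pocket of the measuring board, its blade pointing along the rule, and let go of it. Then take the orange tab and pull the blade out until the black line on the tab is level with the red pointer, hold it still there for a second, and ease the blade all the way back in by hand without letting it snap. Leave the tape in its pocket and do not disturb the other things on the bench.

Things in the scene. Friction and masses are not known exactly. Their poses are not given: they have to be found in the camera images.
- tape: the tape measure: black case with green discs on its sides, 72 (x) x 40 (y) x 64 (z) mm, standing upright, about 0.3 kg. Origin at the centre of its underside; +x is the way the blade comes out, z up. Take the case from above across its 40 mm width, with the fingertips at least 27 mm above its underside so that they clear the pocket's walls.
- blade (a joint): how far the yellow blade is pulled out of the case (m): 0 fully in, at most 0.19. A spring pulls it in with 3 N, rising to 5 N.
- tab (a point): centre of the orange upright tab on the end of the blade, 12 (along x) x 24 (y) x 45 (z) mm, with a black line across the middle of its top. With the blade in, this point is 66 mm ahead of the tape's origin (30 mm in front of the case) and 35 mm above its underside; the tab reaches from 6 to 51 mm above the underside. It moves with the blade along the tape's +x. Axes as the tape's.
- board: the measuring board, fixed to the bench: wood, 370 x 110 x 12 mm, with an aluminium pocket at one end and a white rule with black ticks along one edge. Origin on the bench under the pocket's centre; +x runs along the rule (the board reaches from x = -70 to x = +300 mm), +y to the edge without the rule.
- pocket (a point): centre of the pocket's floor, 12 mm above the bench; axes as the board's. The pocket is 78 (x) x 46 (y) mm inside, walls 6 mm thick that lean outwards at the top and end 23 mm above this floor; its +x wall has a 32 mm gap in the middle for the blade.
- mark: the red pointer clipped on the board's rule edge, 12 mm wide and 8 mm tall, fixed. Its origin lies on the board's top on the centre line of the blade's path (the pointer itself lies 16 to 60 mm from it towards -y); axes as the board's. The blade is at the mark when the tab's centre has the same position along the board's x as this origin.
- jar: bystander: closed jar with blue cap, 64 mm across, 66 mm tall; origin at the centre of its underside
- bowl: bystander: blue mixing bowl, 92 mm across, 45 mm tall; origin at the centre of its underside
- spatula: bystander: spatula lying flat, 200 mm long along its x; origin at its underside
- brush: bystander: brush lying flat, 170 mm long along its x; origin at its underside
- cast: bystander: white plaster hand on a 110 x 110 mm plinth, 230 mm tall; origin at the centre of its underside
- slab: bystander: plaster slab 130 x 90 x 22 mm lying flat; origin at the centre of its underside
Mind the look-alikes: they are no part of the job. Several things look just like the tape: the one meant starts farthest from the robot's base.

How it is judged:
On the way, in this order (a step that is already met when the one before it is completed fails the run):
1. the tape stands in the pocket with its blade along the rule, blade in, let go (x of tape in the frame of pocket between -0.007 and 0.007 m and y of tape in the frame of pocket between -0.007 and 0.007 m and z of tape in the frame of pocket between -0.004 and 0.004 m and angle between the x axis of tape and the x axis of pocket, either way round below 0.15 rad and angle between tape's own z axis and vertical below 0.12 rad and x of tab in the frame of pocket above 0.03 m and contact force between the fingers and tape below 0.1 N and value of joint blade below 0.006 m), for 0.2 s.
2. the blade is held still with its tab level with the red pointer (within 5 mm) for at least 0.6 s, the tape in its pocket (x of tape in the frame of pocket between -0.007 and 0.007 m and y of tape in the frame of pocket between -0.007 and 0.007 m and z of tape in the frame of pocket between -0.004 and 0.004 m and angle between the x axis of tape and the x axis of pocket, either way round below 0.15 rad and angle between tape's own z axis and vertical below 0.12 rad and x of tab in the frame of pocket above 0.03 m and x of tab in the frame of mark between -0.005 and 0.005 m and velocity of joint blade between -0.04 and 0.04 m/s), for 0.6 s.
At the end, for the whole second after the job is handed in: the tape stands in the pocket on its floor (within 7 mm of its centre each way, 4 mm in height, 0.12 rad upright, turned less than 0.15 rad), its blade along the rule and fully in (under 4 mm out), released and at rest (x of tape in the frame of pocket between -0.007 and 0.007 m and y of tape in the frame of pocket between -0.007 and 0.007 m and z of tape in the frame of pocket between -0.004 and 0.004 m and angle between the x axis of tape and the x axis of pocket, either way round below 0.15 rad and angle between tape's own z axis and vertical below 0.12 rad and x of tab in the frame of pocket above 0.03 m and value of joint blade below 0.004 m and linear speed of tape below 0.02 m/s and contact force between the fingers and tape below 0.1 N); the robot touches nothing.
It fails at once if the blade snaps back (runs in faster than 0.4 m/s) (velocity of joint blade below -0.4 m/s).
It fails at once if the tape is dropped or rammed into the board (contact over 60 N) (contact force between tape and board above 60 N).
It fails at once if a bystander is shifted by more than 30 mm or tipped (distance of any of jar, bowl, spatula, brush, cast, slab from where it was at the start of the episode above 0.03 m or angle between any of jar, bowl, spatula, brush, cast, slab's own z axis and vertical above 0.4 rad).
It also fails if it takes over 54 s, if anything falls off the work surface, if the arm or the gripper's body presses on something with over 40 N, if the wrist force passes 120 N, or if a joint passes its speed limit or range.

## Working session

There is one attempt and no reset: what is moved stays moved. The work goes in short steps, Python scripts to look and compute and a tool call to move; the robot and the scene stay as the last step left them, time stands still between calls to the robot, and variables do not carry over. Pictures are saved under pics/ and viewed, at most 10 in all, crops included, and the job is handed in when it is done.

Besides the shell and the picture viewer there is one more tool, called after "Emit:" by a JSON object that holds its "op" and its "data", one argument or row to a line. step_arm: Moves the arm, as the interface text tells. Its arguments: {"type":"object","properties":{"moves":{"type":"array","items":{"type":"array","items":{"type":"number"}}},"grip_force":{"type":"number"}},"required":["moves"]}

```bash
mkdir -p pics && cat > h.py <<'E'
import numpy as np, cv2
from workcell import manip
def P(c):
    R=cv2.Rodrigues(np.array(c["rvec"],float))[0]; return np.array(c["K"]),R,np.array(c["tvec"],float).reshape(3)
def ray(c,uv):
    K,R,t=P(c); d=R.T@np.linalg.inv(K)@np.array([uv[0],uv[1],1.]); return -R.T@t,d
def onz(c,uv,z):
    o,d=ray(c,uv); return o+d*(z-o[2])/d[2]
def proj(c,X):
    return cv2.projectPoints(np.array(X,float).reshape(-1,3),np.array(c["rvec"],float),np.array(c["tvec"],float),np.array(c["K"]),None)[0].reshape(-1,2)
def tri(c1,p1,c2,p2):
    o1,d1=ray(c1,p1);o2,d2=ray(c2,p2)
    s=np.linalg.lstsq(np.c_[d1,-d2],o2-o1,rcond=None)[0]
    a=o1+s[0]*d1;b=o2+s[1]*d2;return (a+b)/2,np.linalg.norm(a-b)
E
python3 - <<'E'
from h import *
import pickle
for n in("scene","top"):
    c=manip.camera(n); pickle.dump(c,open(n+".pkl","wb"))
    cv2.imwrite(f"pics/{n}0.png",cv2.resize(c["image"],(800,600),interpolation=cv2.INTER_CUBIC))
    K,R,t=P(c);print(n,K[0,0],-R.T@t,R[2])
o=manip.get_obs();print(o)
E
```

```text
scene 391.8433065187255 [ 1.13613917 -0.50178688  0.69037497] [-0.63072176  0.4753252  -0.61339711]
top 470.40626080655653 [0.35943045 0.00194233 1.43822015] [ 0.10144361 -0.0068924  -0.99481741]
{'clock': 0.1, 'joint_pos': array([-1.17659843,  0.33279797, -0.06470326,  1.46085036,  0.02154904,
        1.34990024, -0.08851745]), 'joint_velocities': array([ 4.20856184e-05, -2.11864377e-03, -2.58785326e-04, -3.12572861e-03,
        7.85129718e-04,  2.59241026e-03,  1.44673631e-03]), 'tau': array([ 1.11869300e-03, -6.26746058e+01,  4.87785065e-02, -3.92433393e+01,
        1.61521405e-02,  7.03046360e-03, -3.71603718e-06]), 'position': array([0.25287149, 0.5711942 , 0.2306055 ]), 'ee_rot': array([ 2.06896893e-01,  9.78362549e-01, -6.18821910e-04, -1.27557880e-04]), 'ft_force': array([-0.0623538 ,  0.15810188, -1.18944958]), 'torque': array([-0.02616505,  0.03456188, -0.0448395 ]), 'grasp_force': 0.0, 'grip_width': 0.9995113573243426}
```

View pics/top0.png

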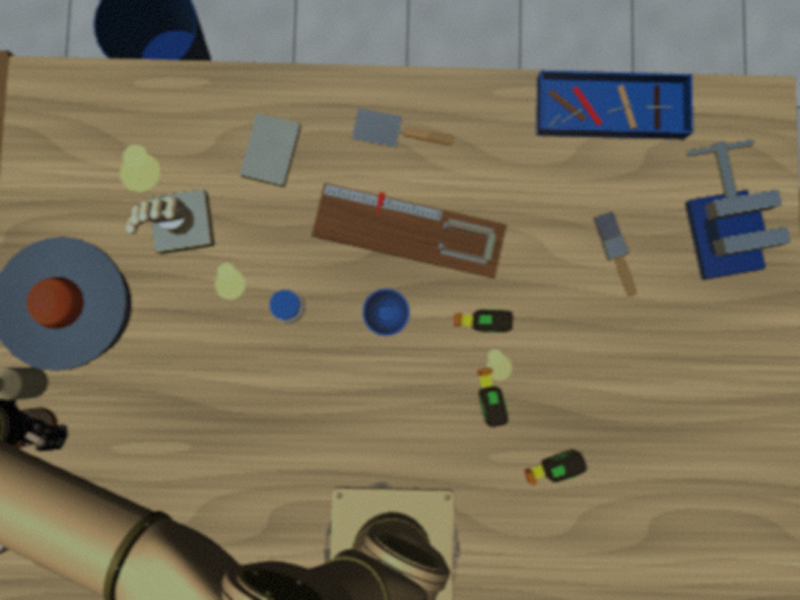

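View pics/scene0.png

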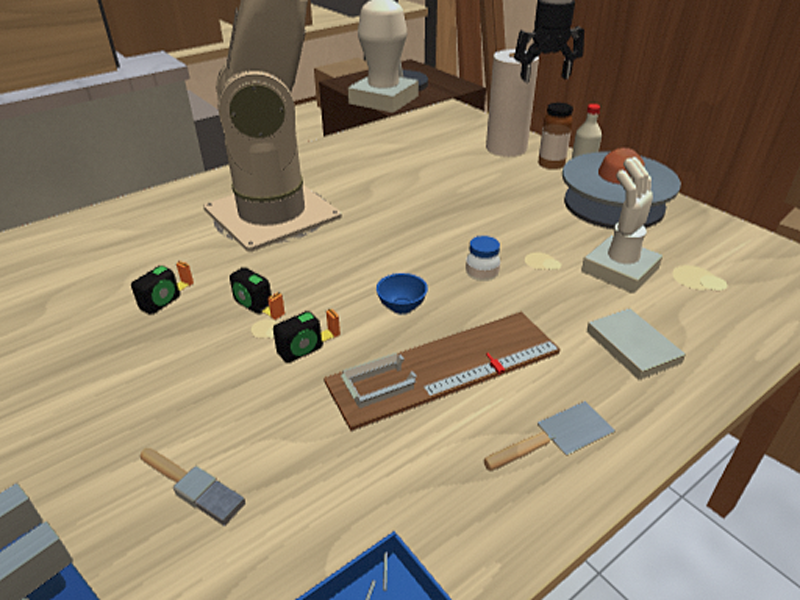

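Candidate tapes in the top picture are at (485,320), (492,400) and (560,467). The base is at about (393,545), so the one at (485,320) is farthest from it, matching scene (300,335). I'll confirm that in enlarged crops.

```bash
python3 - <<'E'
from h import *
import pickle
def crop(n,x0,y0,w,h,s,f):
    im=pickle.load(open(n+".pkl","rb"))["image"][y0:y0+h,x0:x0+w]
    im=cv2.resize(im,None,fx=s,fy=s,interpolation=cv2.INTER_CUBIC)
    for i in range(0,w,10): 
        L=12 if i%50==0 else 5
        cv2.line(im,(i*s,0),(i*s,L),(255,0,255),1)
    for i in range(0,h,10):
        cv2.line(im,(0,i*s),(5,i*s),(255,0,255),1)
    cv2.imwrite(f,im)
crop("top",190,110,140,110,5,"pics/topc.png")
crop("scene",165,190,200,90,4,"pics/scenec.png")
a,b,c=[pickle.load(open("top.pkl","rb"))]*3
for p in [(485,320),(492,400),(560,467)]:
    X=onz(a,(p[0]*.64,p[1]*.64),.03);print(X,np.hypot(*X[:2]))
E
```

```text
[ 0.4398482  -0.16973725  0.03      ] 0.471462804768971
[ 0.28827918 -0.18483419  0.03      ] 0.3424449764262907
[ 0.16642656 -0.31430811  0.03      ] 0.3556506493399793
```

View pics/topc.png

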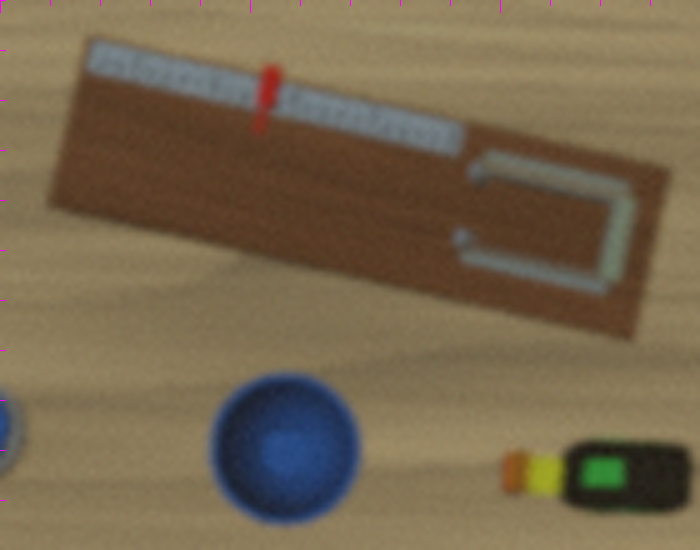

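View pics/scenec.png

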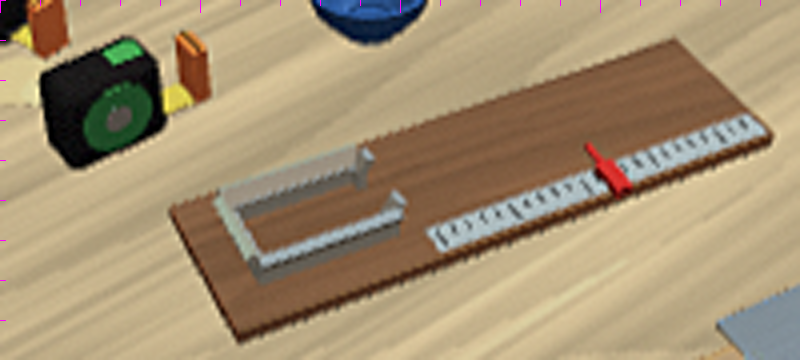

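Both crops agree. The tape at top crop (565–692, 440–512), with its tab at (502–527, 452–493), is the farthest from the base (0.47 m against 0.34 and 0.36 m). In the scene crop it is the one at (100,110), with its tab at (193,70). Next I'll fit the tape, board and mark poses from both views.

```bash
cat > fit.py <<'E'
from h import *
import pickle
from scipy.optimize import least_squares
T=pickle.load(open("top.pkl","rb"));S=pickle.load(open("scene.pkl","rb"))
tp=lambda u,v:((u+.5)/5-.5+190,(v+.5)/5-.5+110)
sp=lambda u,v:((u+.5)/4-.5+165,(v+.5)/4-.5+190)
def fit(obs,p0,free=4):
    def place(p,X):
        c,s=np.cos(p[2]),np.sin(p[2]);return np.array([c*X[0]-s*X[1]+p[0],s*X[0]+c*X[1]+p[1],X[2]+(p[3] if len(p)>3 else 0)])
    def r(p):
        return np.concatenate([proj(c,place(p,X))[0]-uv for c,X,uv in obs])
    s=least_squares(r,p0,loss="soft_l1",f_scale=1.);return s.x,r(s.x).reshape(-1,2)
E
python3 - <<'E'
from fit import *
h=.012
bx=[(.3,-.055,h),(-.07,-.055,h),(-.07,.055,h),(.3,.055,h)]
b=[(T,X,tp(*u)) for X,u in zip(bx,[(90,36),(670,168),(634,340),(48,207)])]
b2=[(S,X,sp(*u)) for X,u in zip(bx,[(772,136),(240,333),(170,210),(675,38)])]
for o in(b,b2,b+b2):
    p,r=fit(o,[.57,-.17,1.35,0.]);print("board",p.round(4),r.round(1).tolist())
# rectangle fit with height free gives a height check; pose with z=0
p,r=fit(b+b2,[.57,-.17,1.35]);print("board z0",p.round(4))
c,s=np.cos(p[2]),np.sin(p[2])
# pointer: top image ends/ scene inner tip & outer end
q=[]
for nm,C,u,z in(("Tout",T,tp(271,68),.02),("Tin",T,tp(260,131),.015),("Sout",S,sp(620,193),.02),("Sin",S,sp(588,148),.014),("pocket TL",T,tp(487,157),.035),):
    X=onz(C,u,z)[:2]-p[:2];print(nm,(c*X[0]+s*X[1]).round(4),(-s*X[0]+c*X[1]).round(4))
# tape
t=[(T,(.060,.012,.006),tp(503,493)),(T,(.060+.012,-.012,.006),tp(503,452)),(T,(.060,-.012,.051),tp(527,452)),(T,(.06,.012,.051),tp(527,493)),
(T,(-.036,-.02,.03),tp(692,446)),(T,(-.036,.02,.03),tp(690,507))]
t[0]=(T,(.072,.012,.006),tp(503,493))
st=[(S,(.072,-.012,.051),sp(208,45)),(S,(.072,-.012,.006),sp(210,100)),(S,(.06,.012,.051),sp(176,33)),(S,(.072,.012,.051),sp(190,30))]
for o in(t,t+st):
    pt,r=fit(o,[.44,-.17,1.57,0.]);print("tape",pt.round(4),r.round(1).tolist())
print("tab tri",tri(T,tp(518,472),S,sp(192,38)))
E
```

```text
board [ 0.5935 -0.1327  1.3697 -0.0101] [[-0.1, 0.1], [0.1, 0.0], [-0.1, -0.0], [0.0, -0.1]]
board [ 0.5891 -0.1267  1.3699 -0.0067] [[0.2, -0.1], [-0.1, 0.3], [0.2, -0.4], [-0.3, 0.2]]
board [ 0.5926 -0.131   1.3705 -0.0019] [[-0.9, -0.2], [-0.0, -0.2], [-0.3, -0.0], [-0.8, -0.1], [0.4, -0.1], [-1.0, 0.8], [-0.7, -0.1], [-0.3, 0.1]]
board z0 [ 0.593  -0.1315  1.3707]
Tout 0.1832 -0.0578
Tin 0.1813 -0.019
Sout 0.1777 -0.0627
Sin 0.1858 -0.0153
pocket TL 0.0424 -0.0303
tape [ 0.4384 -0.1794  1.5679  0.0381] [[-0.3, 0.3], [-0.1, 0.4], [0.5, -0.5], [0.3, -0.3], [-0.3, -0.7], [-0.1, 0.8]]
tape [ 0.4407 -0.1823  1.5578  0.0018] [[-0.3, -0.1], [-0.1, 0.2], [0.4, -0.6], [0.2, -0.7], [-1.2, -0.4], [-1.1, 0.7], [-0.3, 0.3], [0.3, -0.2], [-1.2, 0.4], [-0.7, -0.6]]
tab tri (array([ 0.44040878, -0.11487136,  0.05335477]), np.float64(0.0029066074289660453))
```

Emit:
{"op": "step_arm", "data": {
  "moves": [
    [0,20,-45,10,0,0,-0.08],
    [0,40,-90,20,0,0,-0.16],
    [0,60,-135,30,0,0,-0.24],
    [0,80,-180,30,0,0,-0.32],
    [0,100,-225,30,0,0,-0.4],
    [0,120,-270,30,0,0,-0.48],
    [0,140,-315,30,0,0,-0.56],
    [0,155,-350,30,0,0,-0.62],
    [0,167,-371,30,0,0,-0.66],
    [0,167,-371,30,0,0,-0.66]
  ]
}}

```text
clock: 1.1
position: [0.4215, 0.1977, 0.2614]
ee_rot: [0.515, 0.857, 0.0, 0.0]
ft_force: [-0.1, 0.6, 1.4]
grip_width: 1.004
grasp_force: 0.0
```

Emit:
{"op": "step_arm", "data": {
  "moves": [
    [0,2,-45,0,0,0,-0.07],
    [0,4,-90,-5,0,0,-0.14],
    [0,6,-135,-10,0,0,-0.21],
    [0,8,-180,-20,0,0,-0.28],
    [0,10,-225,-30,0,0,-0.35],
    [0,12,-270,-50,0,0,-0.42],
    [0,15,-315,-70,0,0,-0.48],
    [0,18,-355,-90,0,0,-0.51],
    [0,20,-381,-110,0,0,-0.51],
    [0,20,-381,-110,0,0,-0.51]
  ]
}}

```text
clock: 2.1
position: [0.4389, -0.1826, 0.1491]
ee_rot: [0.714, 0.7, -0.002, -0.001]
ft_force: [0.5, 0.1, -0.3]
grip_width: 1.001
grasp_force: 0.0
```

```bash
python3 - <<'E'
from h import *
from scipy.spatial.transform import Rotation as R
o=manip.get_obs();y=R.from_quat(o["ee_rot"]).as_matrix()
print(o["clock"],o["position"],"finger line deg",np.degrees(np.arctan2(y[1,1],y[0,1])),y[:,2],o["joint_pos"],o["ft_force"],manip.grip_point_offset)
E
```

```text
2.1 [ 0.43889391 -0.18258872  0.14912601] finger line deg -1.07086769930775 [-0.00371738 -0.00161519 -0.99999179] [-0.40414772  0.06112725  0.73312208  1.97925    -0.04239802  1.1202478
  0.32794796] [ 0.51085761  0.13632792 -0.28123025] 0.0187
```

Emit:
{"op": "step_arm", "data": {
  "moves": [
    [0,1,1,-30,0,0,0.01],
    [0,1,1,-60,0,0,0.01],
    [0,1,1,-90,0,0,0.01],
    [0,1,1,-108,0,0,0.01],
    [0,1,1,-117,0,0,0.01],
    [0,1,1,-118,0,0,0.01],
    [0.2,1,1,-118,0,0,0.01],
    [0.3,1,1,-118,0,0,0.01],
    [0.4,1,1,-118,0,0,0.01],
    [0.45,1,1,-118,0,0,0.01]
  ],
  "grip_force": 40
}}

```text
clock: 3.1
position: [0.4414, -0.1794, 0.0339]
ee_rot: [0.709, 0.705, 0.0, 0.0]
ft_force: [-0.1, 0.1, -0.0]
grip_width: 0.552
grasp_force: 0.0
```

Emit:
{"op": "step_arm", "data": {
  "moves": [
    [0.55,0,0,0,0,0,0],
    [0.65,0,0,0,0,0,0],
    [0.75,0,0,0,0,0,0],
    [0.75,0,0,0,0,0,0],
    [0.75,0,0,0,0,0,0],
    [0.75,0,0,0,0,0,0]
  ]
}}

```text
clock: 3.7
position: [0.4409, -0.1795, 0.0338]
ee_rot: [0.709, 0.705, 0.0, -0.0]
ft_force: [-3.3, -0.2, 7.5]
grip_width: 0.463
grasp_force: 39.9
```

Emit:
{"op": "step_arm", "data": {
  "moves": [
    [0.75,0,0,15,0,0,0],
    [0.75,0,0,40,0,0,0],
    [0.75,20,6,60,0,0,-0.03],
    [0.75,50,16,70,0,0,-0.07],
    [0.75,80,26,70,0,0,-0.11],
    [0.75,110,36,70,0,0,-0.15],
    [0.75,135,44,70,0,0,-0.18],
    [0.75,152,48,70,0,0,-0.195],
    [0.75,152,48,60,0,0,-0.195],
    [0.75,152,48,50,0,0,-0.195]
  ]
}}

```text
clock: 4.7
position: [0.5924, -0.1316, 0.0822]
ee_rot: [0.774, 0.633, -0.001, -0.0]
ft_force: [0.1, -1.0, -4.2]
grip_width: 0.462
grasp_force: 42.3
```

Emit:
{"op": "step_arm", "data": {
  "moves": [
    [0.75,0,0,0,0,0,0],
    [0.75,0,0,0,0,0,0],
    [0.75,0,0,0,0,0,0]
  ]
}}

```text
clock: 5.0
position: [0.5928, -0.1318, 0.0837]
ee_rot: [0.775, 0.632, 0.0, 0.0]
ft_force: [0.1, -0.6, -3.4]
grip_width: 0.462
grasp_force: 42.1
```

```bash
python3 - <<'E'
from h import *
import pickle
ims=[]
for n,(x0,y0,w,h) in(("top",(190,110,140,75)),("scene",(190,190,140,85))):
    c=manip.camera(n);pickle.dump(c,open(n+"1.pkl","wb"))
    ims.append(cv2.resize(c["image"][y0:y0+h,x0:x0+w],None,fx=3.7,fy=3.7,interpolation=cv2.INTER_CUBIC))
cv2.imwrite("pics/hold.png",np.vstack(ims));print(ims[0].shape,ims[1].shape)
o=manip.get_obs();print(o["clock"],o["position"],o["ee_rot"],o["ft_force"])
E
```

```text
(278, 518, 3) (314, 518, 3)
5.1 [ 0.59306945 -0.13161857  0.08387005] [7.74566345e-01 6.32492504e-01 4.11192227e-04 2.04503467e-04] [ 0.79120458  0.40575125 -3.56381992]
```

View pics/hold.png

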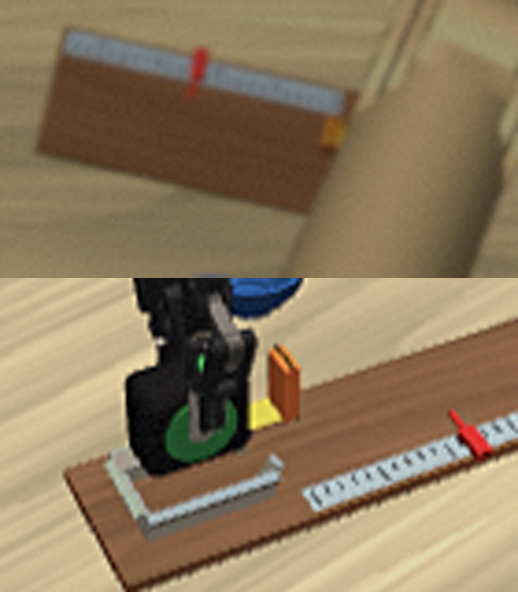

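```bash
python3 - <<'E'
from fit import *
S1=pickle.load(open("scene1.pkl","rb"))
hp=lambda u,v:((u+.5)/3.7-.5+190,(v-278+.5)/3.7-.5+190)
def bf(X,p=(.593,-.1315,1.3705)):
    c,s=np.cos(p[2]),np.sin(p[2]);d=X[:2]-p[:2];return (1e3*np.array([c*d[0]+s*d[1],-s*d[0]+c*d[1]])).round(1)
o=[(S1,(.072,-.012,.051),hp(298,362)),(S1,(.072,-.012,.006),hp(299,415)),(S1,(.06,.012,.051),hp(270,347)),(S1,(.072,.012,.051),hp(281,344))]
# case: height of tape fixed at .05
def f(q):
    oo=[(c,(X[0],X[1],X[2]+.05),u) for c,X,u in o]
    return fit(oo,q)
p,r=f([.593,-.1315,1.37]);print("tape",p.round(4),bf(p),r.round(1).tolist())
print("tabtop",bf(onz(S1,hp(284,355),.101)))
print("scene pocket",[bf(onz(S,sp(*u),.035)).tolist() for u in((217,195),(256,264),(368,152),(402,198))])
print("top pocket",[bf(onz(T,tp(*u),.035)).tolist() for u in((635,185),(610,292),(478,165),(460,240))])
c,s=np.cos(1.3705),np.sin(1.3705)
for X in((.0,0,.012),(-.045,.029,.035),(-.045,-.029,.035),(.045,.029,.035),(.045,-.029,.035)):
    w=(.593+c*X[0]-s*X[1],-.1315+s*X[0]+c*X[1],X[2]);q=proj(S,w)[0];t=proj(T,w)[0]
    print(X,"S",((q-[165,190])*4).round(),"T",((t-[190,110])*5).round())
E
```

```text
tape [ 0.5913 -0.1326  1.3773] [-1.4  1.4] [[0.6, 0.3], [-0.0, 0.4], [-1.3, -0.1], [0.3, -0.8]]
tabtop [65.3  1.3]
scene pocket [[-45.8, 29.4], [-46.5, -31.4], [50.4, 22.9], [51.0, -21.4]]
top pocket [[-48.6, -33.5], [-47.6, 33.7], [46.7, -24.2], [47.4, 23.0]]
(0.0, 0, 0.012) S [308. 228.] T [539. 225.]
(-0.045, 0.029, 0.035) S [217. 194.] T [605. 282.]
(-0.045, -0.029, 0.035) S [255. 259.] T [626. 189.]
(0.045, 0.029, 0.035) S [354. 147.] T [460. 248.]
(0.045, -0.029, 0.035) S [397. 208.] T [480. 156.]
```

Emit:
{"op": "step_arm", "data": {
  "moves": [
    [0.75,1,1,-5,0,0,0],
    [0.75,1,1,-10,0,0,0],
    [0.75,1,1,-15,0,0,0],
    [0.75,1,1,-19,0,0,0],
    [0.75,1,1,-22,0,0,0],
    [0.75,1,1,-24,0,0,0],
    [0.75,1,1,-26,0,0,0],
    [0.75,1,1,-27,0,0,0],
    [0.75,1,1,-28,0,0,0],
    [0.75,1,1,-28,0,0,0]
  ]
}}

```text
clock: 6.1
position: [0.594, -0.1305, 0.0553]
ee_rot: [0.774, 0.633, 0.0, -0.0]
ft_force: [0.5, -0.4, -3.8]
grip_width: 0.461
grasp_force: 42.1
```

Emit:
{"op": "step_arm", "data": {
  "moves": [
    [0.75,0,0,-1,0,0,0],
    [0.75,0,0,-2,0,0,0],
    [0.75,0,0,-3,0,0,0],
    [0.75,0,0,-4,0,0,0],
    [0.75,0,0,-5,0,0,0],
    [0.75,0,0,-5,0,0,0]
  ]
}}

```text
clock: 6.7
position: [0.5939, -0.1305, 0.0502]
ee_rot: [0.774, 0.633, -0.0, -0.0]
ft_force: [0.2, 1.3, -3.8]
grip_width: 0.465
grasp_force: 42.1
```

Emit:
{"op": "step_arm", "data": {
  "moves": [
    [0.75,0,0,-1,0,0,0],
    [0.75,0,0,-2,0,0,0],
    [0.75,0,0,-3,0,0,0],
    [0.75,0,0,-3.5,0,0,0],
    [0.75,0,0,-4,0,0,0],
    [0.75,0,0,-4,0,0,0]
  ]
}}

```text
clock: 7.3
position: [0.594, -0.1305, 0.0463]
ee_rot: [0.774, 0.633, -0.0, -0.0]
ft_force: [0.4, -0.5, -3.7]
grip_width: 0.463
grasp_force: 42.1
```

Emit:
{"op": "step_arm", "data": {
  "moves": [
    [0.75,0,0,-0.5,0,0,0],
    [0.75,0,0,-0.5,0,0,0],
    [0.75,0,0,-1,0,0,0],
    [0.75,0,0,-1,0,0,0]
  ]
}}

```text
clock: 7.7
position: [0.5941, -0.1305, 0.0459]
ee_rot: [0.774, 0.633, 0.0, -0.0]
ft_force: [-3.7, 1.1, 4.3]
grip_width: 0.463
grasp_force: 43.1
```

Emit:
{"op": "step_arm", "data": {
  "moves": [
    [0.5,0,0,0,0,0,0],
    [0.4,0,0,0,0,0,0],
    [0.3,0,0,0,0,0,0],
    [0.2,0,0,0,0,0,0],
    [0.1,0,0,10,0,0,0],
    [0,0,0,30,0,0,0],
    [0,0,0,50,0,0,0],
    [0,0,0,60,0,0,0],
    [0,0,0,60,0,0,0]
  ]
}}

```text
clock: 8.6
position: [0.595, -0.1307, 0.107]
ee_rot: [0.774, 0.633, 0.001, 0.001]
ft_force: [0.0, 0.0, -0.2]
grip_width: 0.999
grasp_force: 0.0
```

```bash
python3 - <<'E'
from h import *
import pickle
c=manip.camera("scene");pickle.dump(c,open("scene2.pkl","wb"))
cv2.imwrite("pics/placed.png",cv2.resize(c["image"][190:280,200:340],None,fx=5,fy=5,interpolation=cv2.INTER_CUBIC))
E
```

```text
(no output)
```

View pics/placed.png

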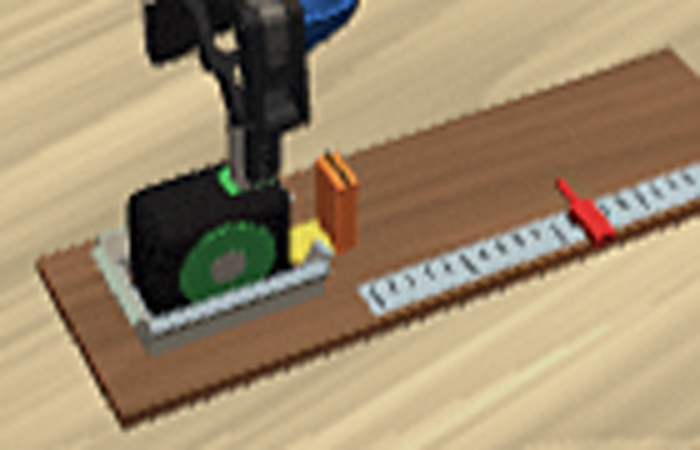

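The tape sits level in its pocket: case at (210,240), tab top at (335,169), black line visible. Now I'll work out the tab and mark positions in the board frame.

```bash
python3 - <<'E'
from fit import *
S2=pickle.load(open("scene2.pkl","rb"))
p=(.593,-.1315,1.3705);c,s=np.cos(p[2]),np.sin(p[2])
def bf(X):
    d=X[:2]-p[:2];return (1e3*np.array([c*d[0]+s*d[1],-s*d[0]+c*d[1]])).round(1)
pp=lambda u,v:((u+.5)/5-.5+200,(v+.5)/5-.5+190)
for u in((334,168),(338,171)):print("tabtop",bf(onz(S2,pp(*u),.063)))
for n,C,roi in(("S",S2,(300,215,40,40)),("T",T,(225,115,40,30))):
    x,y,w,h=roi;im=C["image"][y:y+h,x:x+w].astype(int)
    m=(im[...,2]>110)&(im[...,2]-np.maximum(im[...,1],im[...,0])>60)
    vv,uu=np.nonzero(m);print(n,m.sum())
    pts=[np.array([bf(onz(C,(a+x,b+y),z)) for a,b in zip(uu,vv)]) for z in(.012,.016,.02)]
    for q in pts:
        print("mean",q.mean(0).round(1),"x by y-band",[(q[(q[:,1]<b)&(q[:,1]>=b-15)][:,0].mean().round(1)) for b in(-15,-30,-45)],"rng",q.min(0),q.max(0))
print(manip.get_obs()["position"])
E
```

```text
tabtop [64.8 -0.6]
tabtop [65.5 -3.2]
S 53
mean [188.2 -35.8] x by y-band [np.float64(188.4), np.float64(188.5), np.float64(187.3)] rng [179.4 -58.7] [194.7  -8.8]
mean [185.6 -39.1] x by y-band [np.float64(185.4), np.float64(186.5), np.float64(185.1)] rng [176.8 -62. ] [192.  -12.3]
mean [182.9 -42.5] x by y-band [np.float64(183.1), np.float64(183.7), np.float64(183.0)] rng [174.2 -65.2] [189.4 -15.8]
T 37
mean [182.8 -44.3] x by y-band [np.float64(183.1), np.float64(182.2), np.float64(183.3)] rng [177.5 -61. ] [188.7 -21.6]
mean [182.5 -43.5] x by y-band [np.float64(182.8), np.float64(181.9), np.float64(183.0)] rng [177.3 -60.1] [188.4 -20.8]
mean [182.3 -42.6] x by y-band [np.float64(182.5), np.float64(182.0), np.float64(182.4)] rng [177.  -59.2] [188.1 -20. ]
[ 0.5943475  -0.13041261  0.10579408]
```

Emit:
{"op": "step_arm", "data": {
  "moves": [
    [0,5,25,0,0,0,0],
    [0,10,50,0,0,0,0],
    [0,12.5,63,0,0,0,0],
    [0,12.5,63,-25,0,0,0],
    [0,12.5,63,-50,0,0,0],
    [0,12.5,63,-70,0,0,0],
    [0,12.5,63,-77,0,0,0],
    [0.3,12.5,63,-77,0,0,0],
    [0.45,12.5,63,-77,0,0,0],
    [0.6,12.5,63,-77,0,0,0]
  ],
  "grip_force": 40
}}

```text
clock: 9.65
position: [0.6072, -0.0677, 0.0294]
ee_rot: [0.775, 0.633, 0.001, 0.001]
ft_force: [0.2, -0.0, -0.1]
grip_width: 0.515
grasp_force: 0.0
```

Emit:
{"op": "step_arm", "data": {
  "moves": [
    [0.65,0,0,0,0,0,0],
    [0.7,0,0,0,0,0,0],
    [0.8,0,0,0,0,0,0],
    [0.9,0,0,0,0,0,0],
    [0.9,0,0,0,0,0,0],
    [0.9,0,0,0,0,0,0],
    [0.9,0,0,0,0,0,0]
  ]
}}

```text
clock: 10.35
position: [0.6069, -0.0674, 0.0288]
ee_rot: [0.774, 0.633, 0.0, 0.0]
ft_force: [-0.7, 1.6, 5.7]
grip_width: 0.276
grasp_force: 39.8
```

Emit:
{"op": "step_arm", "data": {
  "moves": [
    [0.9,2,10,0,0,0,0],
    [0.9,4.5,22,0,0,0,0],
    [0.9,7,35,0,0,0,0],
    [0.9,10,48,0,0,0,0],
    [0.9,12.5,61,0,0,0,0],
    [0.9,15,74,0,0,0,0],
    [0.9,18,87,0,0,0,0],
    [0.9,20,98,0,0,0,0],
    [0.9,22,108,0,0,0,0],
    [0.9,23.5,115.5,0,0,0,0]
  ]
}}

```text
clock: 11.35
position: [0.6301, 0.0489, 0.0282]
ee_rot: [0.774, 0.633, -0.0, -0.0]
ft_force: [1.0, -4.8, 2.3]
grip_width: 0.277
grasp_force: 39.4
```

Emit:
{"op": "step_arm", "data": {
  "moves": [
    [0.9,0,0,0,0,0,0],
    [0.9,0,0,0,0,0,0]
  ]
}}

```text
clock: 11.55
position: [0.6299, 0.0477, 0.0282]
ee_rot: [0.775, 0.633, -0.0, 0.0]
ft_force: [-0.4, -4.5, 2.1]
grip_width: 0.273
grasp_force: 39.4
```

```bash
python3 - <<'E'
from h import *
import pickle
ims=[]
for n,(x0,y0,w,h) in(("top",(195,105,130,70)),("scene",(200,185,130,80))):
    c=manip.camera(n);pickle.dump(c,open(n+"3.pkl","wb"))
    ims.append(cv2.resize(c["image"][y0:y0+h,x0:x0+w],None,fx=4,fy=4,interpolation=cv2.INTER_CUBIC))
cv2.imwrite("pics/pull.png",np.vstack(ims))
o=manip.get_obs();print(o["clock"],o["position"],o["ft_force"])
E
```

```text
11.65 [0.62983789 0.04727426 0.0282685 ] [ 0.4444335  -4.0852486   2.57920711]
```

View pics/pull.png

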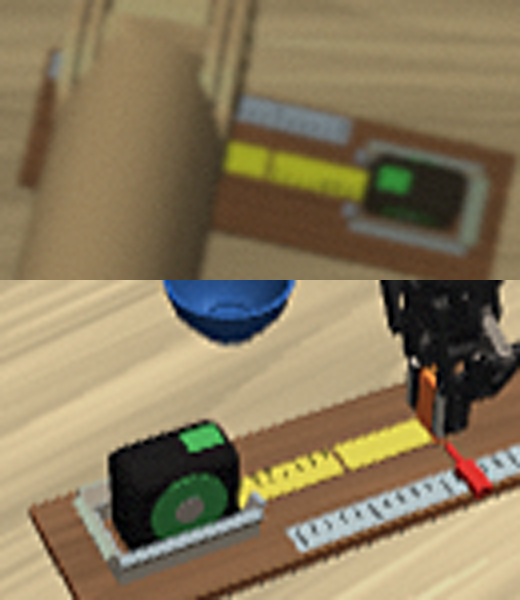

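```bash
python3 - <<'E'
from fit import *
S3=pickle.load(open("scene3.pkl","rb"));S2=pickle.load(open("scene2.pkl","rb"))
p=(.593,-.1315,1.3705);c,s=np.cos(p[2]),np.sin(p[2])
W=lambda X:(p[0]+c*X[0]-s*X[1],p[1]+s*X[0]+c*X[1],X[2])
for x in(.18,.184,.188):
  print(x,[((proj(S3,W((x+a,b-.001,z)))[0]-[200,185])*4+[1.5,281.5]).round().tolist() for a,b,z in((-.006,.012,.063),(-.006,.012,.018),(-.006,-.012,.063),(-.006,-.012,.018),(.006,-.012,.018))])
print("placed tab x=.0655",[((proj(S2,W((.0655+a,b-.001,z)))[0]-[200,190])*5+2).round().tolist() for a,b,z in((-.006,.012,.063),(-.006,.012,.018),(-.006,-.012,.063),(-.006,-.012,.018),(.006,.012,.063),(.006,-.012,.063))])
print("ptr",[((proj(S3,W((.184+a,y,z)))[0]-[200,185])*4+[1.5,281.5]).round().tolist() for a,y,z in((0,-.016,.02),(0,-.016,.012),(0,-.06,.02),(.006,-.06,.012),(-.006,-.06,.012))])
im=S3["image"].astype(int);m=(im[...,2]>150)&(im[...,1]>60)&(im[...,1]<150)&(im[...,2]-im[...,0]>110)
v,u=np.nonzero(m);k=(u>295)&(u<315)&(v>200)&(v<230);print(sorted(zip(v[k],u[k])))
E
```

```text
0.18 [[415.0, 370.0], [411.0, 424.0], [436.0, 393.0], [431.0, 447.0], [447.0, 441.0]]
0.184 [[421.0, 368.0], [416.0, 422.0], [442.0, 391.0], [436.0, 445.0], [452.0, 439.0]]
0.188 [[426.0, 366.0], [421.0, 420.0], [447.0, 389.0], [442.0, 443.0], [458.0, 437.0]]
placed tab x=.0655 [[313.0, 157.0], [313.0, 225.0], [336.0, 188.0], [335.0, 256.0], [335.0, 149.0], [359.0, 180.0]]
ptr [[447.0, 443.0], [446.0, 452.0], [486.0, 487.0], [493.0, 493.0], [477.0, 500.0]]
[(np.int64(207), np.int64(306)), (np.int64(207), np.int64(308)), (np.int64(208), np.int64(306)), (np.int64(209), np.int64(306)), (np.int64(209), np.int64(307)), (np.int64(210), np.int64(307)), (np.int64(210), np.int64(308)), (np.int64(211), np.int64(308)), (np.int64(221), np.int64(305)), (np.int64(222), np.int64(306)), (np.int64(225), np.int64(308)), (np.int64(225), np.int64(310)), (np.int64(227), np.int64(313)), (np.int64(228), np.int64(314))]
```

The tab is level with the pointer within about 1–2 mm: tab edge at (419,370), pointer tip at (443,441). I'll nudge it 1 mm and hold, then ease it back.

Emit:
{"op": "step_arm", "data": {
  "moves": [
    [0.9,0.2,1,0,0,0,0],
    [0.9,0.2,1,0,0,0,0],
    [0.9,0.2,1,0,0,0,0],
    [0.9,0.2,1,0,0,0,0],
    [0.9,0.2,1,0,0,0,0],
    [0.9,0.2,1,0,0,0,0],
    [0.9,0.2,1,0,0,0,0],
    [0.9,0.2,1,0,0,0,0],
    [0.9,0.2,1,0,0,0,0],
    [0.9,0.2,1,0,0,0,0]
  ]
}}

```text
clock: 12.65
position: [0.6302, 0.049, 0.0283]
ee_rot: [0.774, 0.633, 0.0, 0.0]
ft_force: [-0.7, -4.0, 2.2]
grip_width: 0.276
grasp_force: 39.3
```

Emit:
{"op": "step_arm", "data": {
  "moves": [
    [0.9,0,0,0,0,0,0],
    [0.9,0,0,0,0,0,0],
    [0.9,0,0,0,0,0,0],
    [0.9,0,0,0,0,0,0],
    [0.9,0,0,0,0,0,0],
    [0.9,0,0,0,0,0,0]
  ]
}}

```text
clock: 13.25
position: [0.6302, 0.0491, 0.0283]
ee_rot: [0.774, 0.633, 0.0, -0.0]
ft_force: [-0.6, -3.5, 1.4]
grip_width: 0.277
grasp_force: 39.3
```

Emit:
{"op": "step_arm", "data": {
  "moves": [
    [0.9,-2,-9,0,0,0,0],
    [0.9,-4,-21,0,0,0,0],
    [0.9,-7,-34,0,0,0,0],
    [0.9,-9.5,-47,0,0,0,0],
    [0.9,-12,-60,0,0,0,0],
    [0.9,-15,-73,0,0,0,0],
    [0.9,-17.5,-86,0,0,0,0],
    [0.9,-19.5,-96,0,0,0,0],
    [0.9,-21,-104,0,0,0,0],
    [0.9,-22.5,-110,0,0,0,0]
  ]
}}

```text
clock: 14.25
position: [0.6076, -0.0623, 0.0288]
ee_rot: [0.775, 0.632, 0.0, 0.0]
ft_force: [-2.9, -2.9, 6.8]
grip_width: 0.273
grasp_force: 40.0
```

Emit:
{"op": "step_arm", "data": {
  "moves": [
    [0.9,-0.4,-2,0,0,0,0],
    [0.9,-0.8,-4,0,0,0,0],
    [0.9,-1.1,-5.5,0,0,0,0],
    [0.9,-1.2,-6.5,0,0,0,0],
    [0.9,-1.2,-6.5,0,0,0,0],
    [0.9,-1.2,-6.5,0,0,0,0]
  ]
}}

```text
clock: 14.85
position: [0.6075, -0.0649, 0.0289]
ee_rot: [0.774, 0.633, 0.002, -0.001]
ft_force: [-0.1, 5.2, 7.5]
grip_width: 0.272
grasp_force: 40.1
```

Emit:
{"op": "step_arm", "data": {
  "moves": [
    [0.6,0,1,0,0,0,0],
    [0.5,0,1,0,0,0,0],
    [0.4,0,1,0,0,0,0],
    [0.2,0,1,0,0,0,0],
    [0,0,1,0,0,0,0],
    [0,0,1,10,0,0,0],
    [0,0,1,40,0,0,0],
    [0,0,1,80,0,0,0],
    [0,0,1,120,0,0,0],
    [0,0,1,150,0,0,0]
  ]
}}

```text
clock: 15.85
position: [0.607, -0.0669, 0.1818]
ee_rot: [0.775, 0.632, 0.001, 0.001]
ft_force: [0.3, 0.9, 0.0]
grip_width: 0.999
grasp_force: 0.0
```

```bash
python3 - <<'E'
from h import *
c=manip.camera("scene")
cv2.imwrite("pics/end.png",cv2.resize(c["image"][190:280,200:340],None,fx=5,fy=5,interpolation=cv2.INTER_CUBIC))
E
```

```text
(no output)
```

View pics/end.png

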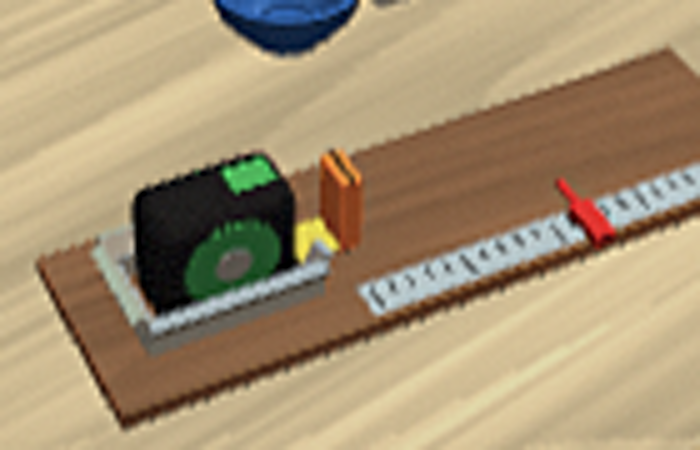

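The tape stands in its pocket with the blade fully in: case at (215,230), tab at (340,200). The hand is clear, so I'm handing in.

```bash
python3 -c "
from workcell import manip;print(manip.hand_in())"
```

```text
the job is handed in; nothing more can be done
None
```

I handed the job in, but the hand-in call gave no verdict: the tape stands in its pocket, and I held its tab at the red pointer (within about 2 mm by my measurement) for over a second, then eased the blade back in and let go.

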